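Tip one foot out of the kit tray

TASK

The fir block lies across the blue bin: first take it off and lay it down on its long side on the bench, clear of everything. Then lift the divided tray by its upright grip and tip it over its corner so that only the orange foot slides out through the corner gap into the bin; do not take hold of the feet themselves, and the other three must stay in their bays. Last, set the tray back flat in the middle of its round cork mat and let go, without pushing the bin or the other things on the bench about.

Things in the scene. Friction and masses are not known exactly. Their poses are not given: they have to be found in the camera images.
- tray: square plywood tray 190 x 190 mm on the mat, level; floor 5 mm, rim and cross dividers 5 mm thick, tops 36 mm above the underside; four bays of about 87 mm. At each corner the rim is missing for 48 mm along both sides (no lip): with that corner lowest its foot slides out, the other three are held. 0.4 kg empty. Origin: centre of the underside, x and y along the sides, z up.
- tray_grip (a point): middle of the tray's upright grip, a flat wooden plate standing on the tray's centre: 60 mm long along the tray's x, 12 mm thick along its y, its top 105 mm above the tray's underside. This point lies on the tray's z axis, 86 mm above the underside; axes as the tray's.
- mat: round cork mat, 210 mm across, 4 mm thick, fixed to the bench; origin at the centre of its underside
- bin: open blue plastic bin, outside 160 (its x) x 140 (its y) x 60 mm high, walls 5 mm, loose, 0.8 kg; origin at the centre of its underside
- block_fir: fir offcut, 50 (x) x 160 (y) x 50 mm (z), 0.24 kg; origin at the centre of its underside. It lies flat across the bin's rim, roughly along the bin's y; the bench between tray and bin, and between the carton and the glue bottle (190 mm or more), is free.
- foot_orange: orange round machine foot, 60 mm across: a disc 16 mm high with a 26 mm boss on top, 22 mm in all; origin at the centre of its underside. Slippery nylon (friction about 0.3). It lies flat in the middle of one bay of the tray, which bay is different every time.
- foot_blue: blue round machine foot, 60 mm across: a disc 16 mm high with a 26 mm boss on top, 22 mm in all; origin at the centre of its underside. Slippery nylon (friction about 0.3). It lies flat in the middle of one bay of the tray, which bay is different every time.
- foot_white: white round machine foot, 60 mm across: a disc 16 mm high with a 26 mm boss on top, 22 mm in all; origin at the centre of its underside. Slippery nylon (friction about 0.3). It lies flat in the middle of one bay of the tray, which bay is different every time.
- foot_black: black round machine foot, 60 mm across: a disc 16 mm high with a 26 mm boss on top, 22 mm in all; origin at the centre of its underside. Slippery nylon (friction about 0.3). It lies flat in the middle of one bay of the tray, which bay is different every time.
- glue_bottle: standing glue bottle, 58 mm across, 197 mm high, origin at the centre of its underside; a bystander, to be left alone
- box_dowels: grey carton 65 x 100 x 30 mm, origin at the centre of its underside; a bystander, to be left alone
- drill_battery: black drill battery 88 x 83 x 52 mm, origin at the centre of its underside; a bystander, to be left alone
There are look-alikes about, which are no part of the job. Several things have the shape of the foot_orange; the one meant has the colours described above.

How it is judged:
On the way, in this order (a step that is already met when the one before it is completed fails the run):
1. the fir block lies on the bench, off the bin, let go (height (world z) of block_fir below 0.055 m and angle between block_fir's own y axis and vertical above 1.45 rad and linear speed of block_fir below 0.03 m/s and contact force between the fingers and block_fir below 0.3 N and contact force between block_fir and bin below 0.1 N and contact force between block_fir and tray below 0.1 N and contact force between block_fir and glue_bottle below 0.1 N and contact force between block_fir and box_dowels below 0.1 N and contact force between block_fir and drill_battery below 0.1 N), for 0.2 s.
2. the orange foot lies in the bin (x of foot_orange in the frame of bin between -0.08 and 0.08 m and y of foot_orange in the frame of bin between -0.07 and 0.07 m and z of foot_orange in the frame of bin below 0.05 m and linear speed of foot_orange below 0.03 m/s), for 0.2 s.
At the end, for the whole second after the job is handed in: Orange foot at rest in the bin; other three flat in the tray, centres within 72 mm of its centre along each side; tray released, level on the mat, centred within 25 mm; block at rest on a long face on the bench, touching neither bin, tray nor bystanders; bin upright (all of step 1 and all of step 2 and x of foot_blue in the frame of tray between -0.072 and 0.072 m and y of foot_blue in the frame of tray between -0.072 and 0.072 m and z of each of foot_blue, foot_white, foot_black in the frame of tray below 0.02 m and x of foot_white in the frame of tray between -0.072 and 0.072 m and y of foot_white in the frame of tray between -0.072 and 0.072 m and x of foot_black in the frame of tray between -0.072 and 0.072 m and y of foot_black in the frame of tray between -0.072 and 0.072 m and horizontal distance between tray and mat below 0.025 m and angle between tray's own z axis and vertical below 0.04 rad and height (world z) of tray below 0.012 m and linear speed of tray below 0.02 m/s and contact force between the fingers and tray below 0.3 N and angle between bin's own z axis and vertical below 0.05 rad).
It fails at once if a foot is touched by the fingers (contact force between the fingers and foot_orange above 1 N or contact force between the fingers and foot_blue above 1 N or contact force between the fingers and foot_white above 1 N or contact force between the fingers and foot_black above 1 N).
It fails at once if one of the other feet leaves the tray (distance between any of foot_blue, foot_white, foot_black and tray above 0.12 m).
It fails at once if the bin is pushed more than 40 mm (distance of bin from where it was at the start of the episode above 0.04 m).
It fails at once if a bystander is moved more than 25 mm or tipped (distance of any of glue_bottle, box_dowels, drill_battery from where it was at the start of the episode above 0.025 m or angle between any of glue_bottle, box_dowels, drill_battery's own z axis and vertical above 0.3 rad).
It also fails if it takes over 69 s, if anything falls off the work surface, if the arm or the gripper's body presses on something with over 40 N, if the wrist force passes 120 N, or if a joint passes its speed limit or range.

ROBOT

A 6-joint arm with a two-finger parallel gripper is mounted at the origin on the work surface; the furniture and walls round the work are solid. World frame = base frame: x ahead of the robot, y to its left, z up, the work surface at z = 0. Lengths are in m, angles in rad, forces in N, time in s.
With the tool pointing down it reaches from about 0.3 to 0.825 m from the base axis. Payload 5.4 kg.
Tool frame: the origin (TCP) lies at the very end of the fingers, on their centre line; the grasp point (between the pads) lies 19 mm behind it; z points along the fingers, y is the line along which they close (so a half turn about z gives the same grasp; the last joint's range is limited). The gripper opens to 92 mm and grips with 3 to 60 N. Pads are 20 mm wide; open, the fingers measure 128 mm over their backs; the gripper's body (75 mm by 189 mm) begins 69 mm behind the grasp point.
Start: joints at [-1.526, 0.158, 1.597, -0, 1.386, -0.21], TCP at [0.145, -0.556, 0.215] pointing down, gripper open.
Joint ranges: [-2.91, 2.91], [-0.94, 2.29], [0.18, 2.7], [-1.29, 4.43], [0.17, 2.64], [-3, 3]. Speed limits (rad/s): [2.57, 2.57, 3.14, 3.14, 3.14, 3.14].

INTERFACE

Orientations are given as a rotation vector (axis times angle).
In Python, from workcell import bot gives the robot as it stands. Calls block until the motion is done:
- bot.goto(position, orientation): joint-space move of the TCP to a pose.
- bot.line_to(position, rot=None, max_speed=0.15): straight line of the TCP; rot=None keeps the orientation; max_speed is the mean speed in m/s.
- bot.set_joints(angles): joint-space move.
- bot.set_gripper(opening, newtons=None): opening from 0.0 (shut) to 1.0 (fully open); newtons is the grip in N (None keeps the last); returns when the fingers have stopped.
- bot.hold(seconds).
- bot.inverse_kinematics(position, orientation): joint angles nearest the present ones, or None.
- bot.read_camera(name): name is "scene" or "top" or "wrist"; returns a dict with "pixels" (400x640x3 uint8, blue, green, red), "fx", "fy", "cx", "cy" (pixels), "k1" (the pictures are not rectified: a ray, as slopes to the right and down, at radius r is drawn at 1 + k1 r^2 times it, then the intrinsics apply), "R" (3x3) and "t" (3): a world point X has camera coordinates R X + t. Camera axes: x right, y down, z forward; pixel columns grow to the right and rows downward; lengths in m; the calibration is good to about 2 mm. A picture is of the moment at which its call begins. There is no depth.
A pose or a line that the arm cannot do raises bot.MotionError and nothing moves.
- bot.job_done(): hands the job in; it is judged then, once.
Readings, each from a call of its own:
- bot.current_clock(): time.
- bot.current_joints(): joint angles.
- bot.current_joint_vel(): joint speeds.
- bot.current_effort(): joint torques, N m.
- bot.current_ee_pos(): TCP position.
- bot.current_tool_rot(): TCP orientation.
- bot.current_contact_force(): force on the tool from outside, world axes, zero at the start.
- bot.current_ft_torque(): the same for the moment, N m.
- bot.current_opening(): opening from 0.0 (shut) to 1.0 (fully open).
- bot.current_grip_force(): force on a finger pad.
Only numpy, scipy, OpenCV 4.12 (cv2) and the standard library are available. Lean on these libraries where they do the work, as an engineer would, in place of code of your own. Each camera call takes 0.05 s, during which the arm holds its last target. There are 200 camera calls.

## Working session

There is one attempt and no reset: what is moved stays moved. The work goes in short steps, each a Python script; the robot and the scene stay as the last script left them, time stands still between calls to the robot, and variables do not carry over. Pictures are saved under pics/ and viewed, at most 10 in all, crops included, and the job is handed in when it is done.

```bash
ls; mkdir -p pics; python3 - <<'E'
from workcell import bot
import cv2
for n in ("scene","top"):
    c=bot.read_camera(n); cv2.imwrite(f"pics/{n}0.png",c["pixels"]); print(n,{k:c[k] for k in c if k!="pixels"})
print(bot.current_clock(),bot.current_tool_rot())
E
```

```text
pics
scene {'fx': 443.5631666526816, 'fy': 443.5631666526816, 'cx': 318.5145432155828, 'cy': 201.06190094879113, 'k1': -0.09982131219505468, 'R': array([[-0.63052136, -0.77610033,  0.01054031],
       [-0.562471  ,  0.44752204, -0.69523406],
       [ 0.53485436, -0.44428854, -0.71870613]]), 't': array([0.25791909, 0.39820776, 1.02505403])}
top {'fx': 513.513815314957, 'fy': 513.513815314957, 'cx': 323.72023491795096, 'cy': 205.10284298117296, 'k1': -0.08516995909871142, 'R': array([[ 8.90061116e-04, -9.99974438e-01, -7.09439978e-03],
       [-9.87097764e-01,  2.57373974e-04, -1.60118511e-01],
       [ 1.60116244e-01,  7.14538142e-03, -9.87072303e-01]]), 't': array([-0.09416112,  0.53818305,  1.34029529])}
0.1 [-3.11450541e+00 -3.98954690e-01 -2.35094663e-04]
```

View pics/scene0.png

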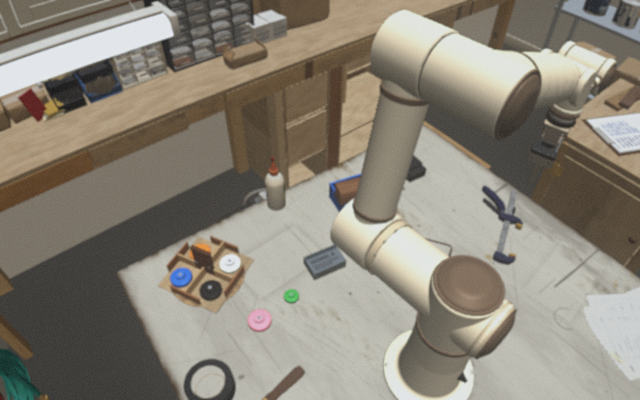

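View pics/top0.png

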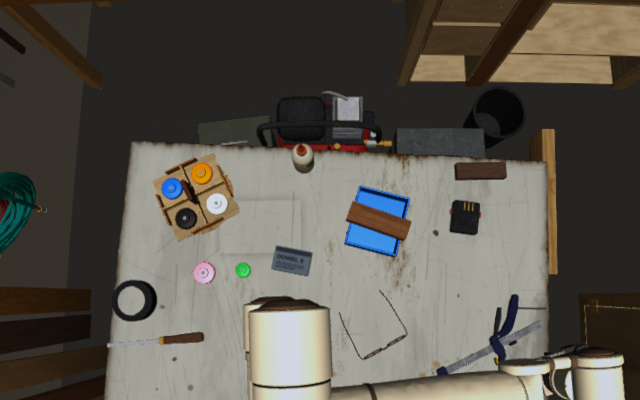

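```bash
python3 - <<'E'
import cv2,numpy as np
p=cv2.imread("pics/top0.png")
a=[cv2.resize(p[y:y+100,x:x+100],None,fx=4,fy=4,interpolation=cv2.INTER_CUBIC) for x,y in((147,147),(330,172))]
cv2.imwrite("pics/crop0.png",np.hstack(a))
E
```

```text
(no output)
```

View pics/crop0.png

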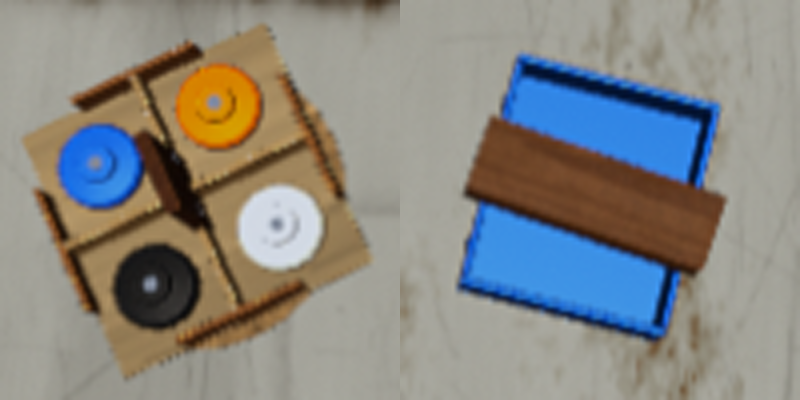

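```bash
cat >h.py <<'E'
from workcell import bot
import numpy as np, cv2
from scipy.spatial.transform import Rotation as Ro
def ray(c,px,z):
    K=np.array([[c["fx"],0,c["cx"]],[0,c["fy"],c["cy"]],[0,0,1]])
    n=cv2.undistortPoints(np.array(px,float).reshape(-1,1,2),K,np.array([c["k1"],0,0,0.]))[:,0]
    d=np.c_[n,np.ones(len(n))]@c["R"]; o=-c["R"].T@c["t"]
    return o+d*((z-o[2])/d[:,2])[:,None]
def down(yaw): # tool z down, tool y axis at angle yaw in world
    y=np.array([np.cos(yaw),np.sin(yaw),0]); z=np.array([0,0,-1.]); x=np.cross(y,z)
    return Ro.from_matrix(np.c_[x,y,z])
def E(): return np.round(bot.current_ee_pos(),4),round(bot.current_clock(),2)
E
python3 - <<'E'
from h import *
c=bot.read_camera("top"); np.set_printoptions(precision=4,suppress=True)
def P(l,x0,y0,z,n):
    p=(np.array(l,float)+.5)/4-.5+[x0,y0]; w=ray(c,p,z)
    print(n,w[:,:2].tolist() if len(w)<3 else w[:,:2],"mean",w.mean(0)[:2])
    if len(w)==4:
        e=np.roll(w,-1,0)-w; print(" len",np.linalg.norm(e,axis=1),"ang deg",np.degrees(np.arctan2(e[:,1],e[:,0])))
P([(268,25),(372,258),(125,378),(22,138)],147,147,.008,"tray")
for n,q in dict(orange=(214,102),blue=(95,162),white=(277,224),black=(150,284)).items(): P([q],147,147,.031,n)
P([(522-400,57),(320,103),(262,338),(60,288)],330,172,.06,"bin")
P([(90,118),(325,197),(297,272),(66,192)],330,172,.11,"block")
w=lambda px,z,n:print(n,ray(c,px,z)[:,:2].tolist())
w([(303,165)],.0,"glue base-ish"); w([(278,246),(311,250),(307,276),(272,271)],.03,"dowel")
w([(455,202),(480,202),(478,233),(450,230)],.05,"batt"); w([(130,143),(548,163),(105,398)],0,"bench"); w([(243,270),(204,273)],.02,"green pink")
w([(456,172),(506,172)],0.03,'brown')
E
```

```text
tray [[0.6936 0.2177]
 [0.5271 0.139 ]
 [0.4434 0.3084]
 [0.6125 0.3901]] mean [0.5691 0.2638]
 len [0.1842 0.1889 0.1878 0.1905] ang deg [-154.6914  116.2962   25.7802  -64.8015]
orange [[0.6326611433977709, 0.24804708121420427]] mean [0.6327 0.248 ]
blue [[0.5905564661885783, 0.32950473445938516]] mean [0.5906 0.3295]
white [[0.5471049022360668, 0.20098156841837522]] mean [0.5471 0.201 ]
black [[0.5056359079876657, 0.28712355131092915]] mean [0.5056 0.2871]
bin [[ 0.5876 -0.1915]
 [ 0.5563 -0.3235]
 [ 0.3999 -0.2815]
 [ 0.4328 -0.1492]] mean [ 0.4941 -0.2364]
 len [0.1356 0.162  0.1363 0.1604] ang deg [-103.3314  164.9665   76.0111  -15.3049]
block [[ 0.5377 -0.1673]
 [ 0.4865 -0.317 ]
 [ 0.4386 -0.2979]
 [ 0.4898 -0.1516]] mean [ 0.4881 -0.2335]
 len [0.1582 0.0516 0.155  0.0503] ang deg [-108.872   158.3661   70.6889  -18.1424]
glue base-ish [[0.6596587313921916, -0.03520393141664943]]
dowel [[0.42891575767541834, 0.028986841709929642], [0.4182631462664398, -0.05986392771795174], [0.3489226469943592, -0.04950402891843302], [0.361987468767741, 0.04414319764456638]]
batt [[0.5454553415780798, -0.4475722200692926], [0.5454549225313549, -0.5157609264309289], [0.46144994567992637, -0.5064054556897646], [0.46967998076044704, -0.43112716098121484]]
bench [[0.7267039136423632, 0.46493873074839437], [0.6669097910374446, -0.7344778365943083], [0.017495828200004893, 0.49665949499082135]]
green pink [[0.364725968414789, 0.12368334662355952], [0.3561368863414547, 0.22957397035251043]]
brown [[0.6327923987231432, -0.45892553080295606], [0.6331863708307435, -0.5992732059265978]]
```

```bash
cat >>h.py <<'E'
TC=np.array([.569,.265]); TY=np.radians(25.5); BIN=np.array([.494,-.2365]); H=.055
def grip_R(ty,flip): return down(ty+np.pi/2+flip*np.pi)
def tilt(d,th): # tilt so direction d (world angle) becomes lowest
    return Ro.from_rotvec(th*np.array([-np.sin(d),np.cos(d),0]))
def tip_pose(d,th,flip,ahead=-.025,zc=.065):
    """corner at BIN+ahead*dhat, height zc; returns TCP pos, rotation"""
    T=tilt(d,th); dh=np.array([np.cos(d),np.sin(d),0])
    corner=np.r_[BIN,zc]+ahead*dh
    pos=corner+T.apply(-.134*dh+np.array([0,0,H]))
    return pos,T*grip_R(d+np.pi/4,flip)
E
python3 - <<'E'
from h import *
np.set_printoptions(precision=2,suppress=True)
ik=lambda p,R: bot.inverse_kinematics(list(p),list(R.as_rotvec()))
for f in(0,1): print("grasp",f,ik(np.r_[TC,.06],grip_R(TY,f)))
for dd in (135,150,165,180,-150,75,-15,-105):
  for f in (0,1):
    d=np.radians(dd); print(dd,f,[ik(*tip_pose(d,th,f,zc=.065 if th else .16)) for th in(0,.4,.8)])
for b in(0,180): print("blk",ik([.488,-.2335,.068],down(np.radians(-19.3+b))),ik([.53,-.01,.009],down(np.radians(b))))
E
```

```text
grasp 0 [ 0.24  0.45  1.56 -0.    1.13 -1.77]
grasp 1 [ 0.24  0.45  1.56 -0.    1.13  1.37]
135 0 [array([-0.69,  0.48,  1.2 , -0.  ,  1.46,  0.88]), array([-0.67,  0.16,  1.74, -0.06,  0.84,  0.93]), array([-0.62, -0.17,  2.16, -0.32,  0.38,  1.2 ])]
135 1 [array([-0.69,  0.48,  1.2 ,  0.  ,  1.46, -2.27]), array([-0.67,  0.16,  1.74, -0.06,  0.84, -2.21]), array([-0.62, -0.17,  2.16, -0.32,  0.38, -1.94])]
150 0 [array([-0.63,  0.5 ,  1.17, -0.  ,  1.47,  0.67]), array([-0.67,  0.16,  1.74,  0.07,  0.84,  0.6 ]), array([-0.72, -0.21,  2.19,  0.38,  0.39,  0.29])]
150 1 [array([-0.63,  0.5 ,  1.17, -0.  ,  1.47, -2.47]), array([-0.67,  0.16,  1.74,  0.07,  0.84, -2.54]), array([-0.72, -0.21,  2.19,  0.38,  0.39, -2.85])]
165 0 [array([-0.58,  0.49,  1.18,  0.  ,  1.47,  0.47]), array([-0.67,  0.16,  1.74,  0.2 ,  0.88,  0.28]), array([-0.82, -0.2 ,  2.18,  0.77,  0.58, -0.31])]
165 1 [array([-0.58,  0.49,  1.18,  0.  ,  1.47, -2.67]), array([-0.67,  0.16,  1.74,  0.2 ,  0.88, -2.86]), array([-0.82, -0.2 ,  2.18,  0.77,  0.58,  2.83])]
180 0 [array([-0.52,  0.47,  1.22, -0.  ,  1.46,
[... 968 characters left out ...]
2.74]), array([-0.58,  0.56,  1.31, -0.25,  2.03, -2.69])]
-15 1 [array([-0.83, -0.35,  2.07, -0.  ,  1.42,  0.22]), array([-0.67,  0.15,  1.75, -0.15,  1.61,  0.4 ]), array([-0.58,  0.56,  1.31, -0.25,  2.03,  0.45])]
-105 0 [array([-0.38,  0.07,  1.69, -0.  ,  1.38, -0.9 ]), array([-0.66,  0.15,  1.75,  0.37,  1.41, -1.28]), array([-0.9 ,  0.32,  1.64,  0.62,  1.7 , -1.51])]
-105 1 [array([-0.38,  0.07,  1.69, -0.  ,  1.38,  2.24]), array([-0.66,  0.15,  1.75,  0.37,  1.41,  1.86]), array([-0.9 ,  0.32,  1.64,  0.62,  1.7 ,  1.63])]
blk [-0.67  0.23  1.82  0.    1.09 -0.33] [-0.25  0.31  1.87 -0.    0.97 -0.25]
blk [-0.67  0.23  1.82  0.    1.09  2.81] [-0.25  0.31  1.87  0.    0.97  2.89]
```

```bash
python3 - <<'E'
from h import *
R=down(np.radians(-19.3)).as_rotvec(); P=down(0).as_rotvec()
bot.goto([.488,-.2335,.16],R)
bot.line_to([.488,-.2335,.068],max_speed=.15)
bot.set_gripper(.3,30); print(bot.current_opening(),bot.current_grip_force())
bot.line_to([.488,-.2335,.15],max_speed=.15)
bot.line_to([.53,-.01,.12],rot=P,max_speed=.2)
bot.line_to([.53,-.01,.010],max_speed=.12)
print(bot.current_contact_force(),E())
bot.set_gripper(.75); bot.hold(.1)
bot.line_to([.53,-.01,.15],max_speed=.25)
bot.goto([TC[0],TC[1],.20],grip_R(TY,1).as_rotvec())
print(E(),bot.current_joints())
cv2.imwrite("pics/top1.png",bot.read_camera("top")["pixels"]); cv2.imwrite("pics/wr1.png",bot.read_camera("wrist")["pixels"])
E
```

```text
0.5438978598986295 29.99288499355316
[ 0.27054223  1.03596175 -1.05025123] (array([ 0.5309, -0.0102,  0.0108]), 6.42)
(array([0.5686, 0.2644, 0.1988]), 9.13) [ 2.42917850e-01  3.04064111e-01  1.45717284e+00 -2.55086165e-04
  1.38232193e+00  1.36865669e+00]
```

View pics/wr1.png

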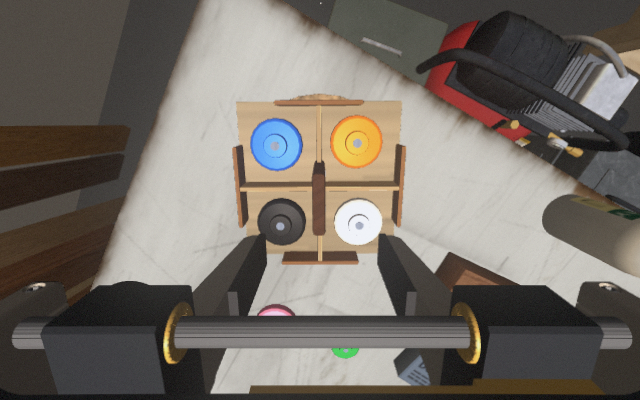

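View pics/top1.png

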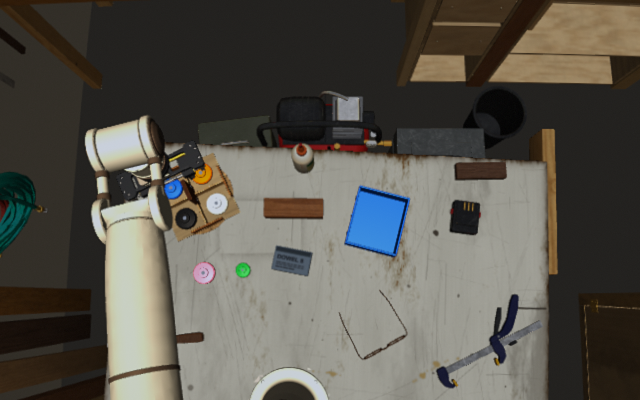

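```bash
python3 - <<'E'
from h import *
c=bot.read_camera("wrist")
w=ray(c,[(319,164),(319,200),(319,235)],.109)[:,:2]; e=bot.current_ee_pos()[:2]
ax=np.array([[np.cos(TY),np.sin(TY)],[-np.sin(TY),np.cos(TY)]])
print("plate rel TCP (tray x,y)",(w-e)@ax.T)
g=ray(c,[(238,101),(401,101),(247,253),(393,253)],.009)[:,:2]; print("corners",(g-e)@ax.T)
E
```

```text
plate rel TCP (tray x,y) [[ 0.03964681  0.00250229]
 [ 0.00709669  0.00260866]
 [-0.02677369  0.00271883]]
corners [[ 0.09647725  0.09538723]
 [ 0.09633632 -0.09017736]
 [-0.09263984  0.09836526]
 [-0.09279072 -0.09340628]]
```

```bash
cat >>h.py <<'E'
TC=TC+np.array([[np.cos(TY),-np.sin(TY)],[np.sin(TY),np.cos(TY)]])@[.002,.0025]
def orange(n):
    p=bot.read_camera(n)["pixels"]; m=cv2.inRange(cv2.cvtColor(p,cv2.COLOR_BGR2HSV),(8,170,120),(22,255,255))
    k,_,s,c=cv2.connectedComponentsWithStats(m)
    return [(int(s[i,4]),c[i].round(0).tolist()) for i in range(1,k) if s[i,4]>25],p
E
python3 - <<'E'
from h import *
bot.line_to([TC[0],TC[1],.12],max_speed=.2)
bot.line_to([TC[0],TC[1],.059],max_speed=.1)
bot.set_gripper(0,60); print(bot.current_opening(),bot.current_grip_force(),E())
bot.line_to([TC[0],TC[1],.085],max_speed=.06)
print(bot.current_contact_force(),bot.current_ft_torque())
bot.line_to([TC[0],TC[1],.30],max_speed=.15)
p,R=tip_pose(np.radians(-15),0,1,zc=.10)
bot.line_to([.45,.06,.30],max_speed=.2)
bot.line_to([p[0],p[1],.25],rot=R.as_rotvec(),max_speed=.2)
bot.line_to(p,max_speed=.1)
print(E(),bot.current_joints())
for n in("top","scene","wrist"):
    o,q=orange(n); print(n,o); cv2.imwrite(f"pics/{n}2.png",q)
a=cv2.imread("pics/wrist2.png");b=cv2.imread("pics/top2.png");s=cv2.imread("pics/scene2.png")
f=lambda i:cv2.resize(i,(400,250),interpolation=cv2.INTER_AREA)
cv2.imwrite("pics/m2.png",np.vstack([np.hstack([f(a),f(s)]),np.hstack([f(b),cv2.resize(b[130:255,110:310],(400,250))])]))
E
```

```text
0.13272105034135875 59.99382197856903 (array([0.5697, 0.2681, 0.059 ]), 11.49)
[ 0.27354807  1.04294103 -6.38818133] [-0.05788559  0.03523937 -0.01989038]
(array([ 0.3409, -0.1958,  0.1558]), 17.67) [-8.31367936e-01 -2.94150364e-01  2.14489262e+00 -6.35073947e-06
  1.28926243e+00  2.15811905e-01]
top [(51, [385.0, 143.0]), (31, [301.0, 151.0])]
scene []
wrist [(4678, [386.0, 161.0])]
```

View pics/m2.png

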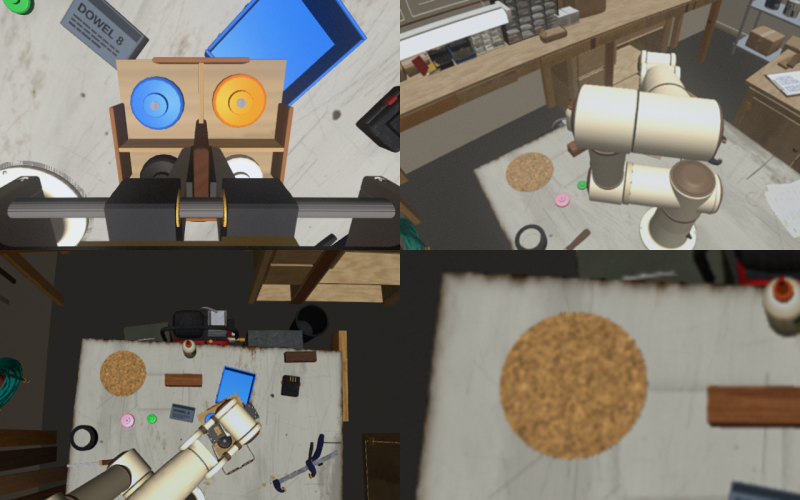

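```bash
python3 - <<'E'
from h import *
c=bot.read_camera("top"); print("mat",ray(c,[(197,197.2)],.004),"TC",TC)
for th in (.15,.3,.36,.42,.48,.54,.6,.66,.72):
    p,R=tip_pose(np.radians(-15),th,1,zc=max(.07,.1-.1*th)); bot.line_to(p,rot=R.as_rotvec(),max_speed=.06)
    if th>.25:
        bot.hold(.25); o,q=orange("wrist"); t,_=orange("top"); print(th,[x for x in o if x[0]>200],t,E()[1])
        cv2.imwrite(f"pics/w_{int(th*100)}.png",q); cv2.imwrite("pics/t3.png",_)
        if not [x for x in o if x[0]>200 and 330<x[1][0]<450 and x[1][1]>120] : break
E
```

```text
mat [[0.56703401 0.26082325 0.004     ]] TC [0.56972889 0.26811749]
0.3 [(5458, [384.0, 159.0])] [(50, [385.0, 143.0]), (29, [301.0, 151.0]), (50, [388.0, 305.0])] 18.91
0.36 [(5568, [401.0, 145.0])] [(50, [385.0, 143.0]), (28, [301.0, 151.0]), (46, [389.0, 302.0])] 19.55
0.42 [(5561, [405.0, 144.0])] [(48, [385.0, 143.0]), (29, [301.0, 151.0]), (45, [390.0, 300.0])] 20.19
0.48 [(398, [513.0, 71.0])] [(27, [301.0, 151.0]), (45, [391.0, 297.0])] 20.83
```

```bash
python3 - <<'E'
from h import *
bot.hold(.2); q=bot.read_camera("wrist")["pixels"]; t=bot.read_camera("top")["pixels"]
cv2.imwrite("pics/m4.png",np.vstack([cv2.resize(q,(560,350)),cv2.resize(t[160:270,300:546],(560,250))]))
E
```

```text
(no output)
```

View pics/m4.png

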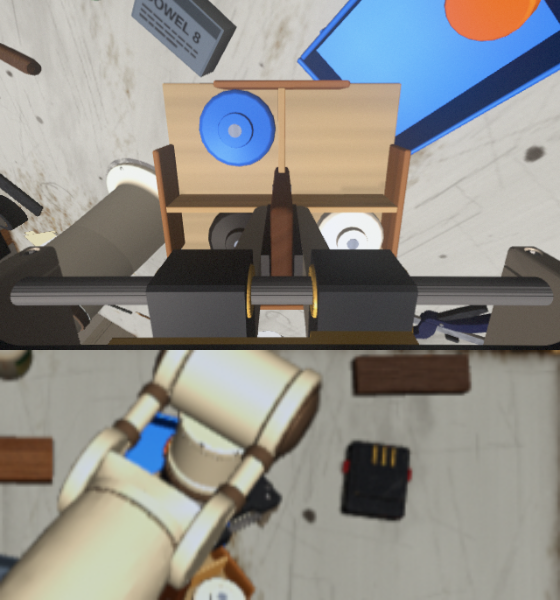

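```bash
python3 - <<'E'
from h import *
d=np.radians(-15)
for th in (.24,0):
    p,R=tip_pose(d,th,1,zc=.1); bot.line_to(p,rot=R.as_rotvec(),max_speed=.06)
bot.line_to([p[0],p[1],.28],max_speed=.15)
X=[.5675,.263]; G=grip_R(TY,1).as_rotvec()
bot.line_to([.45,.06,.30],rot=G,max_speed=.18)
bot.line_to(X+[.25],max_speed=.18); bot.line_to(X+[.085],max_speed=.12); bot.hold(.2); print(bot.current_contact_force())
for z in(.066,.063,.061,.0595,.0585):
    bot.line_to(X+[z],max_speed=.03); f=bot.current_contact_force(); print(z,f,E())
    if f[2]>-2: break
bot.set_gripper(.5); bot.hold(.3); print(bot.current_opening(),bot.current_grip_force())
bot.line_to(X+[.20],max_speed=.12)
j=bot.current_joints(); j[0]=.7; bot.line_to([.45,.06,.30],max_speed=.25); bot.goto([.25,.25,.35],down(TY).as_rotvec()) 
t=bot.read_camera("top")["pixels"]; print(E())
cv2.imwrite("pics/m5.png",np.hstack([cv2.resize(t[147:247,147:247],(400,400)),cv2.resize(t[155:255,330:430],(400,400))])); cv2.imwrite("pics/t5.png",t)
E
```

```text
[-1.08089675  0.23890148 -5.7056302 ]
0.066 [ 0.80212305 -0.33015639 -4.8549943 ] (array([0.5676, 0.263 , 0.0661]), 29.08)
0.063 [-0.15934665  0.42779272 -6.50844205] (array([0.5673, 0.263 , 0.0628]), 29.33)
0.061 [-0.41648937 -0.59312693 -5.6147624 ] (array([0.5674, 0.263 , 0.0608]), 29.58)
0.0595 [-1.15594915  0.1718693  -5.91381526] (array([0.5674, 0.263 , 0.0593]), 29.83)
0.0585 [-0.37259616  0.15441686 -3.00503688] (array([0.5678, 0.2631, 0.059 ]), 30.08)
0.5007052368760571 0.0
(array([0.2505, 0.2498, 0.3495]), 34.67)
```

View pics/m5.png

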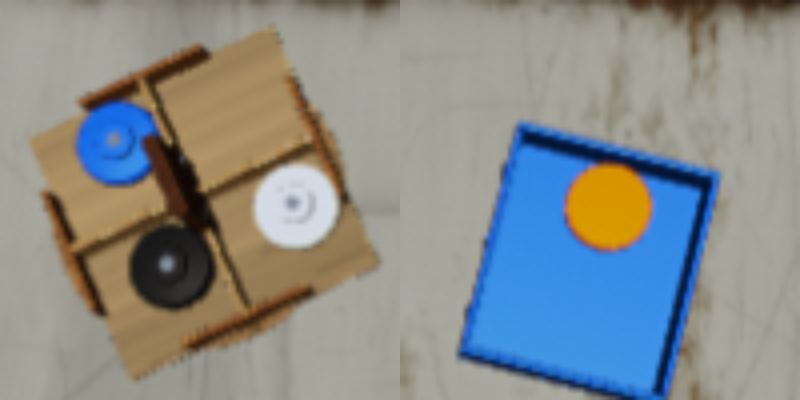

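```bash
python3 -c "
from workcell import bot
print(bot.job_done())"
```

```text
the job is handed in; nothing more can be done
None
```

The job is handed in, though no verdict came back. In the last pictures the fir block was on the bench, only the orange foot was in the bin (lying upside down), and the tray with the other three feet was flat and released near the middle of its mat. The robot clock stood at about 35 s.

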